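# Clamp a ground-glass blank in the edging jig and keep the trigger squeezed

## Robot

A 6-joint arm with a two-finger parallel gripper is mounted at the origin on the work surface. World frame = base frame: x ahead of the robot, y to its left, z up, the work surface at z = 0. Lengths are in m, angles in rad, forces in N, time in s.
With the tool pointing down it reaches from about 0.425 to 0.95 m from the base axis. Payload 3.5 kg.
Tool frame: the origin (TCP) lies on the centre line of the jaws, within the pads' length; the fingertips stand 17 mm ahead of it and the grasp point (between the pads) lies 2 mm behind it; z points along the fingers, y is the line along which they close (so a half turn about z gives the same grasp; the last joint's range is limited). The gripper opens to 85 mm and grips with 20 to 120 N. Pads are 22 mm wide; open, the fingers measure 114 mm over their backs; the gripper's body (76 mm by 85 mm) begins 54 mm behind the grasp point. The pads swing forward as they close: fully open they stand 13 mm farther back than shut.
Start: joints at [1.013, 0.286, 1.577, -0, 1.279, -0.15], TCP at [0.268, 0.62, 0.248] pointing down, gripper open.
Joint ranges: [-2.77, 2.77], [-0.9, 2.22], [0.21, 2.48], [-1.53, 4.67], [0.24, 2.81], [-2.84, 2.84]. Speed limits (rad/s): [2.79, 2.79, 3.14, 3.14, 3.14, 3.14].

## Interface

Orientations are given as a unit quaternion [x, y, z, w].
In Python, from plant import ctrl gives the robot as it stands. The module is installed in compiled form; this text tells all that it offers.
- The arm moves only by the tool drive_tool, never from a script. Its argument "moves" is a list of rows, each a list of 3 entries, a list of its own where there are three numbers: the turn, a rotation vector about the tool's x, y, z in rad, then the shift along the tool's x, y, z in m, then the finger opening in m, from 0 to 0.0854. A call has 1 to 5 rows; each row shifts and turns the commanded pose from where the row before left it, along the tool's axes as they then stand; what a row does not reach is not made up. A row lasts 1/8 s, in which the tool goes at most 62.5 mm and 10.7 degrees, less where a joint would pass 70% of its speed; a pose out of reach is approached as far as the arm can. A call with a gripper value outside its range is refused whole. The fingers move at their own pace and stop on an object; "grip_force" is the grip in N (left out, the last holds). Time passes only in rows, so rows that do not move let the fingers close. It gives the time, the measured TCP pose, the force, the opening and the grip force at its end, in the units of the state.
- ctrl.get_state(): the state, without advancing time (a new reading comes with each control period).
- ctrl.read_camera(name): name is "scene" or "top" or "wrist"; returns a dict with "image" (400x640x3 uint8, red, green, blue), "fx", "fy", "cx", "cy" (pixels), "R" (3x3) and "t" (3): a world point X has camera coordinates R X + t. Camera axes: x right, y down, z forward; pixel columns grow to the right and rows downward; lengths in m; the calibration is good to about 2 mm. A picture is of the moment at which its call begins. There is no depth.
- ctrl.sign_off(): hands the job in; it is judged then, once.
The state is a dict: "time": time; "qpos": joint angles; "dq": joint speeds; "joint_efforts": joint torques, N m; "eef_pos": TCP position; "tcp_rot": TCP orientation; "contact_force": force on the tool from outside, world axes, zero at the start; "wrist_torque": the same for the moment, N m; "opening": opening from 0.0 (shut) to 1.0 (fully open); "finger_force": force on a finger pad.
Only numpy, scipy, OpenCV 4.12 (cv2) and the standard library are available. Lean on these libraries where they do the work, as an engineer would, in place of code of your own. Each camera call takes 0.05 s, during which the arm holds its last target. There are 200 camera calls.

## Task

Slide the rectangular ground-glass blank along the jig plate into the stop corner until it sits square and flush against both fences, then pump the trigger of the ratchet push clamp until its sprung pad bears on the blank and has been pushed in about half way; if the pad bottoms out the glass will chip. Work the clamp by its trigger only, and finish while still holding the trigger squeezed at that pressure, because the clamp goes slack when it is let go. Leave the other things on the bench and on the jig where they are.

Things in the scene. Friction and masses are not known exactly. Their poses are not given: they have to be found in the camera images.
- jig: Edging jig fixed to the bench: flat steel plate, top at z = 12 mm, x -170 to +65, y -200 to +175 mm, with a stop corner of two fences and a ratchet push clamp on it. Origin on the bench under the clamp axis; z up, y along the clamp axis, the way the clamp pushes (to the end fence), x level and square to it.
- corner (a point): Inner corner of the two fences at the plate's top, jig frame (25, 150, 12) mm, axes as the jig's. End fence: inner face y = 150, x -51 to +39. Side fence: inner face x = 25, y +49 to +164. Both 22 mm high (top z = 34), 14 mm thick.
- blank: The work: a rectangular block of pale matt ground glass, 50 (x) x 70 (y) x 36 mm high, about 0.32 kg, lying on the jig plate away from the fences. Origin at the centre of its underside; its y axis is its long side. Seated flush in the corner its long sides lie along the jig's y and its origin is at jig frame x = 0, y = 115 mm.
- bar: The clamp's steel push bar, 10 x 12 mm with saw teeth on top, 250 mm long, sliding along jig y in the housing, with a round head (25 mm dia., 8 mm thick) in front and a knob at the tail. Origin on its axis at the back of the head, jig x = 0, z = 28 mm; axes as the jig's. A full squeeze advances it about 9 mm. A drag of 3 N keeps it where a stroke left it, but cannot hold the pad's spring.
- pad: The clamp's pad: black rubber disc of 27 mm dia., 6 mm thick, on a sprung plunger in front of the bar's head. Origin at the centre of its front face, which meets the blank; y points to the blank. Plunger out, it is 34 mm ahead of the bar's origin. At the start it is 42 to 62 mm short of a seated blank.
- pad_in (a joint): How far the sprung pad is pushed in towards the bar's head, m: 0 = fully out, 0.00325 = half way, 0.0065 = bottomed. Spring 1.6 N/mm with about 1.5 N preload (half way is about 7 N); bottomed it is rigid and the force shoots up; a full squeeze from the touching position can do that.
- trigger_angle (a joint): Trigger angle, rad: 0 = released (it springs back by itself), 0.37 = fully squeezed. Squeezing swings its top towards the pistol grip (jig -y) and its pawl drives the bar towards the blank (+y), 30 mm per rad once it has caught a tooth (teeth 4.6 mm apart, so up to 4.6 mm of a stroke can be lost first); on the way back the bar stays.
- trigger: The trigger: black rounded lever, 22 mm wide, 11 mm thick, standing up in front of the pistol grip. Origin on its pivot, jig frame (0, -117, 82) mm; it reaches 80 mm above it. Released it leans 0.20 rad forward (+y), squeezed 0.17 rad back. Trigger and grip are squeezed together from above, fingers closing along jig y: at z = 142 mm, 57 mm over both when released, 36 mm when squeezed.
- trigger_grip (a point): Point on the trigger's front face where a finger pushes, 58 mm from the pivot: released at jig frame (0, -101.5, 138) mm. It moves with the trigger. It takes 3 to 4 N here in free stroke and 6 to 7 N with the pad half in.
- handle_back (a point): Point on the back face of the clamp's fixed pistol grip, jig frame (0, -158, 142) mm. The black grip rises from the clamp housing: x -13 to +13, y -158 (back) to -134 (front), top at z = 178 mm. The housing covers x -31 to +31, y -170 to -62 mm, up to z = 86 mm.
- loupe: Bystander: small black eye loupe, 34 mm dia., 36 mm high, standing on the jig plate. Origin at its foot.
- prism: Bystander: three-sided ground-glass prism, sides 35 mm, 36 mm high, standing on the jig plate. Origin at the middle of its foot.
- disc_blank: Bystander: round glass blank, 110 mm dia., 16 mm thick, on the bench. Origin at the middle of its underside.
- lap_tool: Bystander: iron hand lap, 90 mm dia., with an upright handle, 137 mm high. Origin at the middle of its underside.
- weight: Bystander: iron ring weight, 80 mm dia., 32 mm high. Origin at the middle of its underside.
- compound_bottle: Bystander: closed white bottle, 60 mm dia., 150 mm high. Origin at the middle of its underside.
- brush: Bystander: wooden brush 190 mm long lying beyond the jig. Origin at the middle of its length, on the bench.
- spherometer: Bystander: three-legged gauge with a round dial, 72 mm dia., 96 mm high. Origin on the bench under its centre.

How it is judged:
By the outcome, as a careful person would: the job done as asked, in the order asked, and still so for the second after the job is handed in, while the arm keeps its last pose, push and grip.
It also fails if it takes over 67 s, if anything falls off the work surface, if the arm or the gripper's body presses on something with over 40 N, if the wrist force passes 120 N, or if a joint passes its speed limit or range.

## Working session

There is one attempt and no reset: what is moved stays moved. The work goes in short steps, Python scripts to look and compute and a tool call to move; the robot and the scene stay as the last step left them, time stands still between calls to the robot, and variables do not carry over. Pictures are saved under pics/ and viewed, at most 10 in all, crops included, and the job is handed in when it is done.

Besides the shell and the picture viewer there is one more tool, called as a command line: name --argument value ..., lists and objects as JSON in quotes. drive_tool: Moves the arm, as the interface text tells. Its arguments: {"type":"object","properties":{"moves":{"type":"array","items":{"type":"array"}},"grip_force":{"type":"number"}},"required":["moves"]}

```bash
mkdir -p pics
cat > h.py <<'E'
import numpy as np, cv2
from scipy.spatial.transform import Rotation as Rn
from plant import ctrl
def snap(n,f):
    c=ctrl.read_camera(n); cv2.imwrite(f,c["image"][:,:,::-1]); np.savez(f[:-4]+".npz",**{k:np.array(v) for k,v in c.items()}); return c
def load(f): return dict(np.load(f))
def unproj(c,u,v,z):
    d=np.array(c["R"]).T@np.array([(u-c["cx"])/c["fx"],(v-c["cy"])/c["fy"],1]); o=-np.array(c["R"]).T@np.array(c["t"])
    return o+d*(z-o[2])/d[2]
def proj(c,X):
    p=np.array(c["R"])@np.array(X)+np.array(c["t"]); return p[0]/p[2]*c["fx"]+c["cx"],p[1]/p[2]*c["fy"]+c["cy"]
E
python3 - <<'E'
from h import *
for n in("top","scene"):
    c=snap(n,f"pics/{n}1.png"); print(n,c["fx"],c["R"],c["t"])
s=ctrl.get_state(); print(s)
E
```

```text
top 385.6837590435165 [[-1.36895466e-04 -9.99938922e-01 -1.10514306e-02]
 [-9.95155852e-01  1.22268768e-03 -9.83022663e-02]
 [ 9.83097746e-02  1.09844387e-02 -9.95095237e-01]] [-0.01482099  0.57913951  1.19531422]
scene 432.2956440225741 [[-0.69960062  0.71453233 -0.00159112]
 [ 0.4928591   0.48094506 -0.72510811]
 [-0.51734794 -0.50807028 -0.68863321]] [ 0.4062182  -0.20203635  1.77527708]
{'time': 0.1, 'qpos': array([ 1.01300586e+00,  2.87124601e-01,  1.57804814e+00, -3.48744538e-05,
        1.27859963e+00, -1.49988859e-01]), 'dq': array([-0.00156836, -0.00124339, -0.00421142, -0.00030237, -0.00072939,
       -0.00063518]), 'joint_efforts': array([ 7.08083317e-04, -4.07293653e+01, -2.93699419e+01, -1.51366107e-04,
        3.37078956e-03, -5.65434579e-07]), 'eef_pos': array([0.26737013, 0.61917295, 0.24704428]), 'tcp_rot': array([ 2.02485800e-01,  9.79284592e-01, -1.02810350e-03, -3.62029977e-04]), 'contact_force': array([-0.38833451,  0.4988389 , -0.95038523]), 'wrist_torque': array([ 0.00801157, -0.01028511, -0.01154213]), 'finger_force': 0.0, 'opening': 0.9993431779715104}
```

View pics/top1.png

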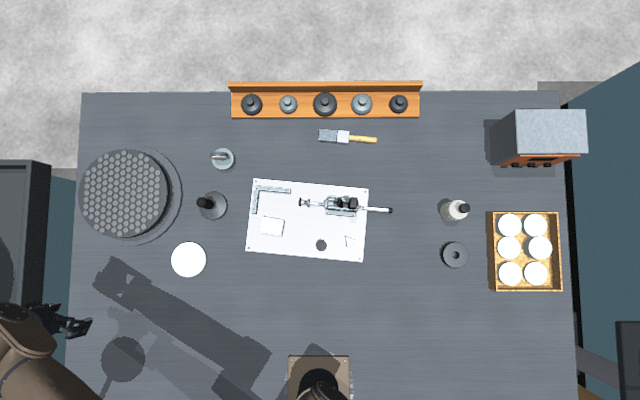

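View pics/scene1.png

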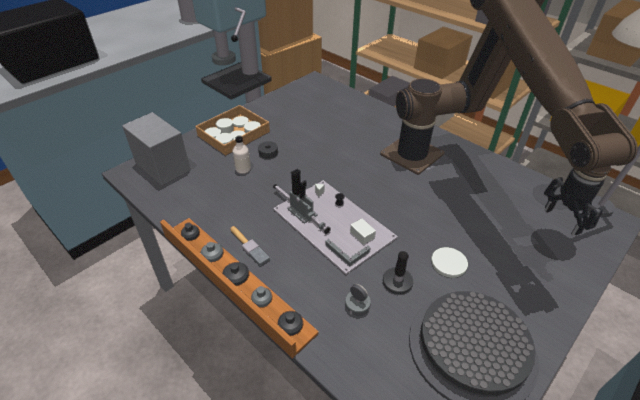

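The top view shows the jig plate with corners near (254,179), (369,187), (364,262), (246,251). The fence corner is at (254,188), the blank at (271,227), the loupe at (321,244), the prism at (350,241) and the clamp at (345,203). I'll zoom in for precision.

Run:
```python
from h import *
im=cv2.imread("pics/top1.png")[170:270,238:398]
cv2.imwrite("pics/z1.png",cv2.resize(im,None,fx=5,fy=5,interpolation=cv2.INTER_CUBIC))
c=load("pics/top1.npz")
P=np.array([unproj(c,u,v,.012)[:2] for u,v in[(254,179),(369,187),(364,262),(246,251)]])
J=np.array([(.065,.175),(.065,-.2),(-.17,-.2),(-.17,.175)])
A=P-P.mean(0);B=J-J.mean(0);th=np.arctan2((B[:,0]*A[:,1]-B[:,1]*A[:,0]).sum(),(A*B).sum())
R=np.array([[np.cos(th),-np.sin(th)],[np.sin(th),np.cos(th)]]);t=P.mean(0)-R@J.mean(0)
print(P,th,t,(R@J.T).T+t-P)
```

```text
[[ 0.6487316   0.21127721]
 [ 0.62200791 -0.16051311]
 [ 0.38296318 -0.1419433 ]
 [ 0.41737252  0.23268327]] -0.08258573504952738 [0.57112102 0.04350259] [[ 0.00160396  0.00126696]
 [-0.00260681 -0.00066462]
 [ 0.00223886  0.00015117]
 [-0.00123601 -0.00075351]]
```

View pics/z1.png

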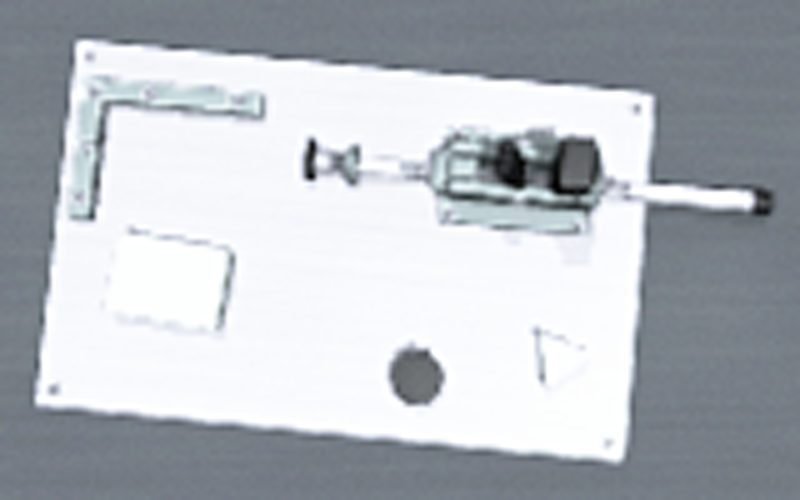

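The zoomed view shows plate corners at (78,40), (654,94), (622,462), (37,405) in crop pixels. The blank's top corners are near (125,230), (235,250), (220,330), (107,316), the prism is near (557,356) and the loupe near (416,374).

```bash
cat >> h.py <<'E'
def fit(P,J):
    A=P-P.mean(0);B=J-J.mean(0);th=np.arctan2((B[:,0]*A[:,1]-B[:,1]*A[:,0]).sum(),(A*B).sum())
    R=np.array([[np.cos(th),-np.sin(th)],[np.sin(th),np.cos(th)]]);t=P.mean(0)-R@J.mean(0)
    return th,R,t,(R@J.T).T+t-P
E
python3 - <<'E'
from h import *
c=load("pics/top1.npz")
pt=lambda L,z:np.array([unproj(c,238+(a+.5)/5-.5,170+(b+.5)/5-.5,z)[:2] for a,b in L])
J=np.array([(.065,.175),(.065,-.2),(-.17,-.2),(-.17,.175)])
th,R,t,r=fit(pt([(78,40),(654,94),(622,462),(37,405)],.012),J);print(th,t,r*1e3)
B=np.array([(.025,.035),(.025,-.035),(-.025,-.035),(-.025,.035)])
b=fit(pt([(125,230),(235,250),(220,330),(107,316)],.048),B);print(b[0],b[2],b[3]*1e3)
print("jig blank",R.T@(b[2]-t),b[0]-th)
for n,p,z in(("loupe",(416,374),.048),("prism",(557,356),.048),("fencecorner",(103,101),.034),("padfront",(306,160),.028)): print(n,R.T@(pt([p],z)[0]-t))
E
```

```text
-0.09568856177998178 [0.57154879 0.04635121] [[-0.34883705  0.38390329]
 [-0.32174324 -0.4141606 ]
 [ 0.25821442 -0.8655052 ]
 [ 0.41236588  0.89576251]]
-0.1625697226748215 [0.49598138 0.14582154] [[-1.64750835  0.91863531]
 [-0.47486132  0.5746425 ]
 [-0.27286549 -0.14631146]
 [ 2.39523516 -1.34696635]]
jig blank [-0.08472537  0.09179537] -0.06688116089483973
loupe [-0.12709783 -0.06476909]
prism [-0.10778278 -0.15038555]
fencecorner [0.02496261 0.14975335]
padfront [0.00023871 0.01810137]
```

```bash
cat >> h.py <<'E'
TH=-0.0957; T=np.array([.5715,.0464])
def j2w(x,y): c,s=np.cos(TH),np.sin(TH); return np.array([c*x-s*y+T[0],s*x+c*y+T[1]])
def w2j(p): c,s=np.cos(TH),np.sin(TH); d=np.array(p)-T; return np.array([c*d[0]+s*d[1],-s*d[0]+c*d[1]])
def yaw(s): y=Rn.from_quat(s["tcp_rot"]).as_matrix()[:,1]; return np.arctan2(y[1],y[0])
def plan(p,a,n):
    "rows to world p with the closing line at angle a, tool down"
    s=ctrl.get_state(); y0=yaw(s); q=np.array(s["eef_pos"]); d=(a-y0)
    d=(d+np.pi/2)%np.pi-np.pi/2 if abs(d)>np.pi/2 else d
    st=(np.array(p)-q)/n; rows=[]
    for i in range(n):
        b=y0+d*i/n; X=np.array([-np.sin(b),np.cos(b)]);Y=np.array([np.cos(b),np.sin(b)])
        rows.append([[0,0,round(-d/n,4)],[round(X@st[:2],4),round(Y@st[:2],4),round(-st[2],4)]])
    # tool x is closing angle + 90 deg when the tool points down
    return rows
E
python3 - <<'E'
from h import *
for r in plan([.496,.146,.20],-.1626,11):print(r)
print(Rn.from_quat(ctrl.get_state()["tcp_rot"]).as_matrix().round(2))
E
```

```text
[[0, 0, np.float64(0.1205)], [np.float64(-0.0361), np.float64(-0.0312), np.float64(0.0043)]]
[[0, 0, np.float64(0.1205)], [np.float64(-0.0396), np.float64(-0.0267), np.float64(0.0043)]]
[[0, 0, np.float64(0.1205)], [np.float64(-0.0426), np.float64(-0.0217), np.float64(0.0043)]]
[[0, 0, np.float64(0.1205)], [np.float64(-0.0449), np.float64(-0.0164), np.float64(0.0043)]]
[[0, 0, np.float64(0.1205)], [np.float64(-0.0465), np.float64(-0.0109), np.float64(0.0043)]]
[[0, 0, np.float64(0.1205)], [np.float64(-0.0475), np.float64(-0.0053), np.float64(0.0043)]]
[[0, 0, np.float64(0.1205)], [np.float64(-0.0478), np.float64(0.0005), np.float64(0.0043)]]
[[0, 0, np.float64(0.1205)], [np.float64(-0.0474), np.float64(0.0062), np.float64(0.0043)]]
[[0, 0, np.float64(0.1205)], [np.float64(-0.0463), np.float64(0.0119), np.float64(0.0043)]]
[[0, 0, np.float64(0.1205)], [np.float64(-0.0445), np.float64(0.0174), np.float64(0.0043)]]
[[0, 0, np.float64(0.1205)], [np.float64(-0.0421), np.float64(0.0226), np.float64(0.0043)]]
[[-0.92  0.4  -0.  ]
 [ 0.4   0.92 -0.  ]
 [ 0.   -0.   -1.  ]]
```

drive_tool --moves '[[[0, 0, 0.12], [-0.036, -0.031, 0.004], 0.0854], [[0, 0, 0.12], [-0.04, -0.027, 0.004], 0.0854], [[0, 0, 0.12], [-0.043, -0.022, 0.004], 0.0854], [[0, 0, 0.12], [-0.045, -0.016, 0.004], 0.0854], [[0, 0, 0.12], [-0.046, -0.011, 0.004], 0.0854]]'

```text
time: 0.72
eef_pos: [0.3724, 0.4029, 0.2277]
tcp_rot: [0.485, 0.875, -0.0, -0.0]
contact_force: [-0.3, 0.3, 0.4]
opening: 1.0
finger_force: 0.0
```

drive_tool --moves '[[[0, 0, 0.12], [-0.047, -0.005, 0.004], 0.0854], [[0, 0, 0.12], [-0.048, 0, 0.004], 0.0854], [[0, 0, 0.12], [-0.047, 0.006, 0.004], 0.0854], [[0, 0, 0.12], [-0.046, 0.012, 0.004], 0.0854], [[0, 0, 0.12], [-0.044, 0.017, 0.004], 0.0854]]'

```text
time: 1.35
eef_pos: [0.476, 0.1895, 0.2078]
tcp_rot: [0.721, 0.692, -0.0, -0.0]
contact_force: [0.4, 0.3, 0.3]
opening: 0.997
finger_force: 0.0
```

Run:
```python
from h import *
for r in plan([.496,.146,.2],-.1626,2):print(r)
```

```text
[[0, 0, np.float64(0.0608)], [np.float64(-0.0213), np.float64(0.0109), np.float64(0.0039)]]
[[0, 0, np.float64(0.0608)], [np.float64(-0.0206), np.float64(0.0122), np.float64(0.0039)]]
```

drive_tool --moves '[[[0, 0, 0.06], [-0.021, 0.011, 0.02], 0.0854], [[0, 0, 0.06], [-0.021, 0.012, 0.02], 0.0854], [[0, 0, 0], [0, 0, 0], 0.0854]]'

```text
time: 1.72
eef_pos: [0.4948, 0.1463, 0.1661]
tcp_rot: [0.761, 0.649, -0.002, -0.001]
contact_force: [-0.4, 0.0, -0.6]
opening: 0.999
finger_force: 0.0
```

Run:
```python
from h import *
c=snap("wrist","pics/w1.png")
s=ctrl.get_state();print(s["eef_pos"],yaw(s))
```

```text
[0.49531146 0.14716577 0.16733857] -0.15788381396508178
```

View pics/w1.png

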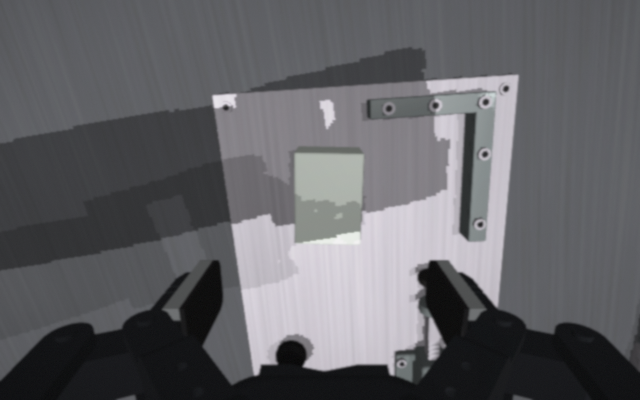

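The wrist view shows the blank's top face with corners about (294,153), (363,153), (360,244), (295,241). The fences' inner corner is about (466,115) and the plate corner is at (518,75).

Run:
```python
from h import *
c=load("pics/w1.npz")
pt=lambda L,z:np.array([unproj(c,a,b,z)[:2] for a,b in L])
B=np.array([(.025,.035),(.025,-.035),(-.025,-.035),(-.025,.035)])
b=fit(pt([(363,153),(360,244),(295,241),(294,153)],.048),B);print(b[0],b[2],b[3]*1e3,w2j(b[2]),b[0]-TH)
print("corner",w2j(pt([(466,115)],.034)[0]),"plate",w2j(pt([(518,75)],.012)[0]),w2j(pt([(214,95)],.012)[0]))
for r in plan([*b[2],.052],b[0],4):print(r)
```

```text
-0.17237445916636265 [0.49795781 0.14656133] [[ 0.99571749  0.43126366]
 [ 0.06658707 -0.04979111]
 [-0.77397735 -1.68943411]
 [-0.28832721  1.30796156]] [-0.08277649  0.09267577] -0.07667445916636266
corner [0.02022765 0.14565707] plate [0.06653632 0.17121189] [-0.16590193  0.17159691]
[[0, 0, np.float64(0.0036)], [np.float64(-0.0), np.float64(0.0007), np.float64(0.0288)]]
[[0, 0, np.float64(0.0036)], [np.float64(-0.0), np.float64(0.0007), np.float64(0.0288)]]
[[0, 0, np.float64(0.0036)], [np.float64(-0.0), np.float64(0.0007), np.float64(0.0288)]]
[[0, 0, np.float64(0.0036)], [np.float64(-0.0), np.float64(0.0007), np.float64(0.0288)]]
```

drive_tool --grip_force 20 --moves '[[[0, 0, 0.01], [0, 0.002, 0.05], 0.0854], [[0, 0, 0], [0, 0, 0.045], 0.07], [[0, 0, 0], [0, 0, 0.02], 0.06], [[0, 0, 0], [0, 0, 0], 0.04], [[0, 0, 0], [0, 0, 0], 0.04]]'

```text
time: 2.4
eef_pos: [0.4981, 0.1479, 0.0542]
tcp_rot: [0.763, 0.646, 0.0, 0.0]
contact_force: [0.2, 0.3, -3.1]
opening: 0.577
finger_force: 27.0
```

drive_tool --moves '[[[0, 0, 0], [0, 0, 0], 0.04], [[0, 0, 0], [0, 0, 0], 0.04]]'

```text
time: 2.65
eef_pos: [0.4982, 0.1474, 0.0541]
tcp_rot: [0.764, 0.646, 0.0, 0.0]
contact_force: [0.1, -0.7, -3.9]
opening: 0.576
finger_force: 27.0
```

Run:
```python
from h import *
s=ctrl.get_state();print(s["eef_pos"],yaw(s),w2j(s["eef_pos"][:2]),s["opening"],s["finger_force"])
for r in plan([*j2w(-.008,.105),.053],TH,3):print(r)
```

```text
[0.49821811 0.14740145 0.05409114] -0.16681816121570925 [-0.08259767  0.09353692] 0.5760643362967149 27.010168433189392
[[0, 0, np.float64(-0.0237)], [np.float64(0.0056), np.float64(0.0245), np.float64(0.0004)]]
[[0, 0, np.float64(-0.0237)], [np.float64(0.005), np.float64(0.0247), np.float64(0.0004)]]
[[0, 0, np.float64(-0.0237)], [np.float64(0.0044), np.float64(0.0248), np.float64(0.0004)]]
```

drive_tool --moves '[[[0, 0, -0.018], [0.004, 0.018, 0.0005], 0.04], [[0, 0, -0.018], [0.004, 0.018, 0.0005], 0.04], [[0, 0, -0.018], [0.003, 0.018, 0], 0.04], [[0, 0, -0.017], [0.003, 0.018, 0], 0.04], [[0, 0, 0], [0, 0, 0], 0.04]]'

```text
time: 3.28
eef_pos: [0.5725, 0.151, 0.053]
tcp_rot: [0.74, 0.672, 0.001, 0.001]
contact_force: [-0.4, -0.8, -3.2]
opening: 0.579
finger_force: 27.0
```

Run:
```python
from h import *
s=ctrl.get_state();print(s["eef_pos"],yaw(s)-TH,w2j(s["eef_pos"][:2]),s["contact_force"])
for r in plan([*j2w(0,.105),.053],TH,2):print(r)
```

```text
[0.57245997 0.15097063 0.05297425] -0.0008415747898673082 [-0.00903657  0.10418387] [-0.35147379 -0.75300902 -3.23073871]
[[0, 0, np.float64(-0.0004)], [np.float64(0.0004), np.float64(0.0045), np.float64(-0.0)]]
[[0, 0, np.float64(-0.0004)], [np.float64(0.0004), np.float64(0.0045), np.float64(-0.0)]]
```

drive_tool --moves '[[[0, 0, 0], [0, 0, 0.0005], 0.04], [[0, 0, 0], [0, 0, 0.0005], 0.04], [[0, 0, 0], [0, 0, 0], 0.04]]'

```text
time: 3.65
eef_pos: [0.5706, 0.1511, 0.0512]
tcp_rot: [0.74, 0.672, -0.0, -0.0]
contact_force: [0.3, -0.3, -4.1]
opening: 0.581
finger_force: 27.0
```

drive_tool --moves '[[[0, 0, 0], [0, 0, 0.001], 0.04], [[0, 0, 0], [0, 0, 0.001], 0.04], [[0, 0, 0], [0, 0, 0], 0.04]]'

```text
time: 4.03
eef_pos: [0.5709, 0.1512, 0.051]
tcp_rot: [0.74, 0.672, -0.001, -0.001]
contact_force: [-5.2, -1.0, 7.3]
opening: 0.578
finger_force: 28.2
```

Run:
```python
from h import *
s=ctrl.get_state();print(s["eef_pos"],yaw(s)-TH,w2j(s["eef_pos"][:2]),s["contact_force"])
c=snap("scene","pics/s2.png")
im=c["image"][180:280,270:400,::-1]
cv2.imwrite("pics/s2z.png",cv2.resize(im,None,fx=5,fy=5,interpolation=cv2.INTER_CUBIC))
```

```text
[0.57089416 0.15115373 0.05098973] -8.70348906467644e-05 [-0.0106127   0.10421652] [-5.1794277  -0.9888826   7.32982447]
```

View pics/s2z.png

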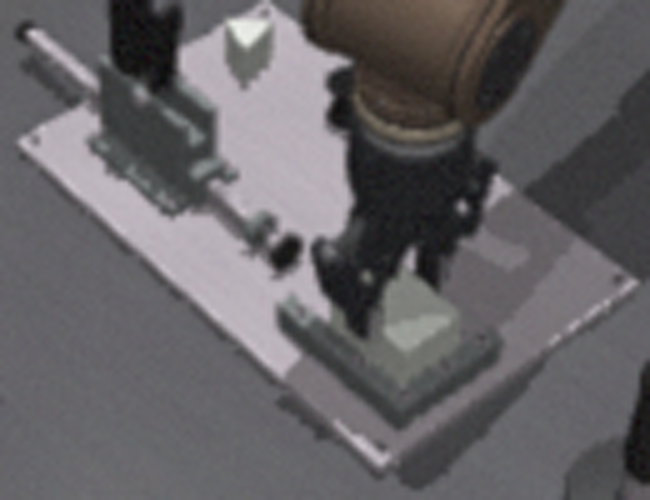

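The blank is at the corner, and the finger on the fence side may be touching the fence top. I'll raise 1 mm and continue in +x.

drive_tool --moves '[[[0, 0, 0], [0, 0, -0.0015], 0.04], [[0, 0, 0], [0, 0.004, 0], 0.04], [[0, 0, 0], [0, 0.004, 0], 0.04], [[0, 0, 0], [0, 0, 0], 0.04]]'

```text
time: 4.58
eef_pos: [0.5801, 0.1503, 0.0511]
tcp_rot: [0.74, 0.672, 0.001, 0.001]
contact_force: [-1.3, -0.2, 2.3]
opening: 0.579
finger_force: 27.6
```

Run:
```python
from h import *
s=ctrl.get_state();print(s["eef_pos"],yaw(s)-TH,w2j(s["eef_pos"][:2]),s["contact_force"])
```

```text
[0.5800885  0.15027508 0.05114754] -0.00042022866108122614 [-0.00137648  0.10422044] [-1.2596616  -0.24964311  2.26344729]
```

drive_tool --moves '[[[0, 0, 0], [0.005, 0, 0], 0.04], [[0, 0, 0], [0.004, 0, 0], 0.04], [[0, 0, 0], [0.002, 0, 0], 0.04], [[0, 0, 0], [0, 0, 0], 0.04]]'

```text
time: 5.08
eef_pos: [0.5808, 0.1603, 0.0512]
tcp_rot: [0.74, 0.673, -0.0, 0.001]
contact_force: [0.1, -5.4, 1.9]
opening: 0.579
finger_force: 27.6
```

Run:
```python
from h import *
s=ctrl.get_state();print(s["eef_pos"],yaw(s)-TH,w2j(s["eef_pos"][:2]),s["contact_force"])
```

```text
[0.58083976 0.16030789 0.05115955] 0.0005084542446431445 [-0.00158733  0.11427913] [ 0.13723936 -5.35624105  1.94282535]
```

drive_tool --moves '[[[0, 0, 0], [0, 0.0015, 0], 0.04], [[0, 0, 0], [0, 0.0015, 0], 0.04], [[0, 0, 0], [0, 0, 0], 0.04]]'

```text
time: 5.45
eef_pos: [0.5812, 0.1603, 0.051]
tcp_rot: [0.74, 0.673, -0.003, -0.001]
contact_force: [-7.1, -5.9, 7.3]
opening: 0.574
finger_force: 28.2
```

Run:
```python
from h import *
s=ctrl.get_state();print(s["eef_pos"],yaw(s)-TH,w2j(s["eef_pos"][:2]),s["contact_force"])
```

```text
[0.5812453  0.16026821 0.05099498] 0.0004956202503676038 [-0.00117985  0.11427838] [-7.13442178 -5.94181585  7.2658521 ]
```

drive_tool --moves '[[[0, 0, 0], [0, 0, 0], 0.065], [[0, 0, 0], [0, 0, 0], 0.065], [[0, 0, 0], [0, 0, -0.04], 0.07], [[0, 0, 0], [-0.03, 0, -0.05], 0.07], [[0, 0, 0], [-0.03, 0, 0], 0.07]]'

```text
time: 6.08
eef_pos: [0.581, 0.1014, 0.1464]
tcp_rot: [0.74, 0.673, 0.004, 0.004]
contact_force: [0.0, -0.4, 0.6]
opening: 0.82
finger_force: 0.0
```

drive_tool --moves '[[[0, 0, 0], [0, 0, 0], 0.07]]'

```text
time: 6.2
eef_pos: [0.578, 0.1003, 0.1416]
tcp_rot: [0.741, 0.671, 0.001, 0.001]
contact_force: [0.0, -0.2, -0.2]
opening: 0.817
finger_force: 0.0
```

Run:
```python
from h import *
s=ctrl.get_state();print(s["eef_pos"],yaw(s)-TH,w2j(s["eef_pos"][:2]),s["contact_force"])
c=snap("wrist","pics/w2.png")
for x,y in((25,150),(-25,150),(-25,80),(25,80)): print(proj(c,[*j2w(x/1e3,y/1e3),.048]))
```

```text
[0.57795888 0.10025931 0.14160632] -0.0026782490166429446 [0.00128286 0.05423003] [ 0.02472038 -0.18240543 -0.19364639]
(np.float64(362.622737280643), np.float64(55.740356226703256))
(np.float64(277.44024502696914), np.float64(56.003561129370524))
(np.float64(281.90933666417766), np.float64(173.1482770398651))
(np.float64(359.5185065649505), np.float64(172.86142184732995))
```

View pics/w2.png

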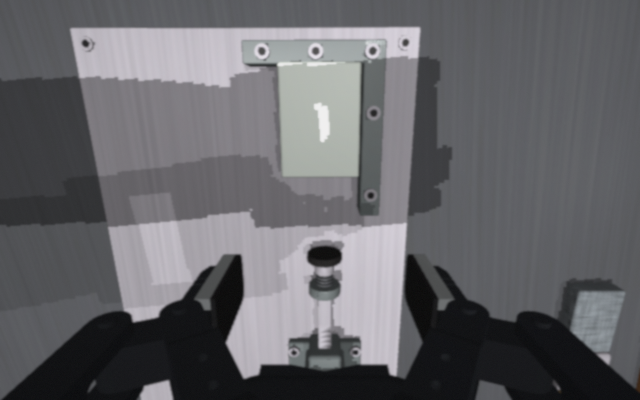

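The wrist view shows the blank apparently seated, with top corners at (278,63), (362,62), (359,177), (281,177) against both fences. I'll firm it up with gentle closed-finger pushes.

drive_tool --moves '[[[0, 0, 0], [0, 0, 0.02], 0], [[0, 0, 0], [-0.002, 0, 0.02], 0], [[0, 0, 0], [0, 0, 0.02], 0], [[0, 0, 0], [0, 0, 0.03], 0], [[0, 0, 0], [0, 0, 0.01], 0]]'

```text
time: 6.88
eef_pos: [0.5749, 0.0995, 0.0371]
tcp_rot: [0.74, 0.672, -0.002, -0.002]
contact_force: [-0.3, -0.1, 0.5]
opening: -0.0
finger_force: 0.0
```

drive_tool --moves '[[[0, 0, 0], [0.008, 0, 0], 0], [[0, 0, 0], [0.005, 0, 0], 0], [[0, 0, 0], [0.003, 0, 0], 0], [[0, 0, 0], [0, 0, 0], 0]]'

```text
time: 7.38
eef_pos: [0.5794, 0.1129, 0.0419]
tcp_rot: [0.739, 0.673, -0.001, 0.002]
contact_force: [-0.8, -9.4, 0.2]
opening: 0.003
finger_force: 4.7
```

Run:
```python
from h import *
s=ctrl.get_state();print(s["eef_pos"],yaw(s)-TH,w2j(s["eef_pos"][:2]),s["contact_force"])
```

```text
[0.57939794 0.11294983 0.04193626] 0.0021806489595511264 [0.0015027 0.067    ] [-0.80849224 -9.3701491   0.22161298]
```

drive_tool --moves '[[[0, 0, 0], [-0.011, 0, 0], 0], [[0, 0, 0], [0, -0.035, 0], 0], [[0, 0, 0], [0, -0.033, 0], 0], [[0, 0, 0], [0.03, 0, 0], 0], [[0, 0, 0], [0.028, 0, 0], 0]]'

```text
time: 8.0
eef_pos: [0.5159, 0.1693, 0.0419]
tcp_rot: [0.74, 0.672, 0.001, 0.0]
contact_force: [1.3, -1.0, -0.2]
opening: -0.002
finger_force: 0.0
```

drive_tool --moves '[[[0, 0, 0], [0, 0.012, 0], 0], [[0, 0, 0], [0, 0.006, 0], 0], [[0, 0, 0], [0, 0.004, 0], 0], [[0, 0, 0], [0, 0, 0], 0]]'

```text
time: 8.5
eef_pos: [0.5379, 0.1657, 0.0408]
tcp_rot: [0.741, 0.672, -0.0, -0.0]
contact_force: [-0.8, 0.1, -0.2]
opening: 0.001
finger_force: 0.0
```

Run:
```python
from h import *
s=ctrl.get_state();print(s["eef_pos"],yaw(s)-TH,w2j(s["eef_pos"][:2]),s["contact_force"])
```

```text
[0.53787581 0.16567447 0.04081418] -0.0014595780207148495 [-0.04486749  0.11551578] [-0.75819296  0.1286914  -0.23716047]
```

drive_tool --moves '[[[0, 0, 0], [0, 0.003, 0], 0], [[0, 0, 0], [0, 0.003, 0], 0], [[0, 0, 0], [0, 0, 0], 0]]'

```text
time: 8.88
eef_pos: [0.5434, 0.1657, 0.0407]
tcp_rot: [0.74, 0.672, -0.0, -0.0]
contact_force: [-0.9, -0.5, 0.2]
opening: 0.003
finger_force: 0.2
```

Run:
```python
from h import *
s=ctrl.get_state();print(s["eef_pos"],yaw(s)-TH,w2j(s["eef_pos"][:2]),s["contact_force"])
```

```text
[0.54340404 0.16569993 0.0406983 ] -0.00032978788691999383 [-0.03936699  0.11606936] [-0.89448331 -0.51515694  0.1751315 ]
```

drive_tool --moves '[[[0, 0, 0], [0, 0.0015, 0], 0], [[0, 0, 0], [0, 0.0015, 0], 0], [[0, 0, 0], [0, 0, 0], 0]]'

```text
time: 9.25
eef_pos: [0.5456, 0.1655, 0.0406]
tcp_rot: [0.74, 0.672, -0.001, -0.001]
contact_force: [-5.4, -0.9, 3.3]
opening: 0.001
finger_force: 2.6
```

Run:
```python
from h import *
s=ctrl.get_state();print(s["eef_pos"],yaw(s)-TH,w2j(s["eef_pos"][:2]),s["contact_force"])
```

```text
[0.54556749 0.16551363 0.04061239] -0.00016043092712086926 [-0.03719563  0.11609064] [-5.41927678 -0.85650879  3.30961534]
```

drive_tool --moves '[[[0, 0, 0], [0, 0.001, 0], 0], [[0, 0, 0], [0, 0, 0], 0]]'

```text
time: 9.5
eef_pos: [0.5456, 0.1655, 0.0406]
tcp_rot: [0.74, 0.672, -0.002, -0.002]
contact_force: [-7.7, 0.2, 6.4]
opening: 0.004
finger_force: 4.1
```

drive_tool --moves '[[[0, 0, 0], [0, -0.02, 0], 0], [[0, 0, 0], [0, -0.02, -0.03], 0], [[0, 0, 0], [0, 0, -0.06], 0], [[0, 0, 0], [0, 0, -0.06], 0.04], [[0, 0, 0], [0, 0, -0.05], 0.0854]]'

```text
time: 10.12
eef_pos: [0.5088, 0.1694, 0.2441]
tcp_rot: [0.74, 0.672, 0.002, 0.002]
contact_force: [0.9, 0.2, 0.4]
opening: 0.421
finger_force: 0.0
```

Run:
```python
from h import *
s=ctrl.get_state();print(s["eef_pos"],yaw(s)-TH,w2j(s["eef_pos"][:2]))
for r in plan([*j2w(0,-.140),.24],TH+np.pi/2,10):print([float(r[0][2])]+[float(a) for a in r[1]])
```

```text
[0.50883839 0.16941806 0.24405938] -0.0002334335472957555 [-0.07412975  0.11646759]
[0.1571, -0.0256, 0.0074, 0.0004]
[0.1571, -0.0242, 0.0113, 0.0004]
[0.1571, -0.0221, 0.015, 0.0004]
[0.1571, -0.0195, 0.0183, 0.0004]
[0.1571, -0.0164, 0.0211, 0.0004]
[0.1571, -0.0129, 0.0234, 0.0004]
[0.1571, -0.0091, 0.0251, 0.0004]
[0.1571, -0.005, 0.0262, 0.0004]
[0.1571, -0.0009, 0.0267, 0.0004]
[0.1571, 0.0033, 0.0265, 0.0004]
```

drive_tool --moves '[[[0, 0, 0.157], [-0.026, 0.007, 0], 0.0854], [[0, 0, 0.157], [-0.024, 0.011, 0], 0.0854], [[0, 0, 0.157], [-0.022, 0.015, 0], 0.0854], [[0, 0, 0.157], [-0.02, 0.018, 0], 0.0854], [[0, 0, 0.157], [-0.016, 0.021, 0], 0.0854]]'

```text
time: 10.75
eef_pos: [0.5323, 0.0371, 0.2412]
tcp_rot: [0.942, 0.336, 0.002, 0.001]
contact_force: [0.2, 0.5, 0.5]
opening: 1.0
finger_force: 0.0
```

drive_tool --moves '[[[0, 0, 0.157], [-0.013, 0.023, 0], 0.0854], [[0, 0, 0.157], [-0.009, 0.025, 0], 0.0854], [[0, 0, 0.157], [-0.005, 0.026, 0], 0.0854], [[0, 0, 0.157], [-0.001, 0.027, 0], 0.0854], [[0, 0, 0.157], [0.003, 0.027, 0], 0.0854]]'

```text
time: 11.38
eef_pos: [0.5563, -0.0946, 0.2412]
tcp_rot: [0.999, -0.05, 0.002, 0.001]
contact_force: [0.1, -0.6, -0.4]
opening: 0.998
finger_force: 0.0
```

drive_tool --moves '[[[0, 0, 0], [0, 0, 0], 0.0854]]'

```text
time: 11.5
eef_pos: [0.5561, -0.095, 0.2411]
tcp_rot: [0.999, -0.048, 0.001, 0.0]
contact_force: [-0.4, -0.6, -0.2]
opening: 1.002
finger_force: 0.0
```

Run:
```python
from h import *
s=ctrl.get_state();print(s["eef_pos"],yaw(s)-TH,w2j(s["eef_pos"][:2]),s["qpos"],s["opening"])
for r in plan([*j2w(0,-.140),.24],TH-np.pi/2,1):print([float(r[0][2])]+[float(a) for a in r[1]])
c=snap("wrist","pics/w3.png")
```

```text
[ 0.55614334 -0.09503938  0.24106201] -1.5718832459732992 [-0.0017713  -0.14225958] [-3.49037931e-01  4.80981708e-02  1.86098029e+00 -5.05880389e-05
  1.22995307e+00  1.31856132e+00] 1.0017078439569005
[-0.0011, 0.0018, -0.0023, 0.0011]
```

View pics/w3.png

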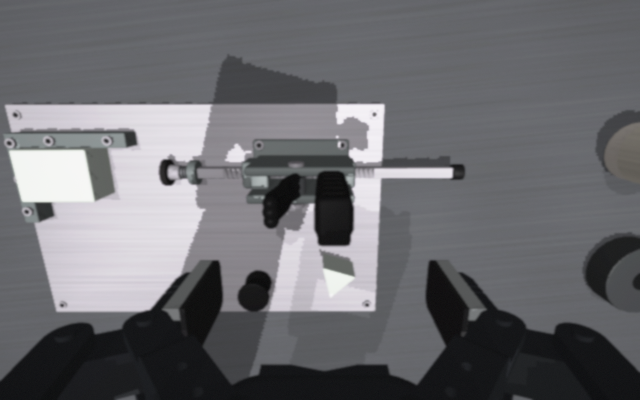

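The trigger's tip is at about (270,220) and the grip's top at about (318–352, 205–244), between the open fingers. I'll verify against the nominal projection.

Run:
```python
from h import *
c=load("pics/w3.npz")
for x in(-13,13):
  for y in(-134,-158): print(x,y,proj(c,[*j2w(x/1e3,y/1e3),.178]))
print(proj(c,[*j2w(0,-.101),.160]))
g=c["image"][:,:,0].astype(int); print(g[225,300:365:3]); print(g[185:255:4,335])
```

```text
-13 -134 (np.float64(308.7237002546504), np.float64(247.25915966627775))
-13 -158 (np.float64(349.3472653454267), np.float64(247.18445299419733))
13 -134 (np.float64(308.0979304920972), np.float64(205.14755521958062))
13 -158 (np.float64(350.2221509347159), np.float64(205.07348891409364))
(np.float64(257.22108732904434), np.float64(216.67515215690588))
[143 203 207 207 196  61  21  27  29  27  26  26  25  24  27  26  24  26
 172 208 207 207]
[ 15  16  20  15  28  30  30  28  28  28  25  25  21  20  20  95 205 184]
```

drive_tool --moves '[[[0, 0, 0], [0.003, -0.009, 0.02], 0.0854], [[0, 0, 0], [0, 0, 0.04], 0.0854], [[0, 0, 0], [0, 0, 0.04], 0.0854], [[0, 0, 0], [0, 0, 0], 0.0854]]'

```text
time: 12.05
eef_pos: [0.5559, -0.0821, 0.1357]
tcp_rot: [0.999, -0.046, -0.005, -0.002]
contact_force: [0.5, 0.8, -0.1]
opening: 1.001
finger_force: 0.0
```

drive_tool --moves '[[[0, 0, 0], [0, 0.004, 0], 0.07], [[0, 0, 0], [0, 0.003, 0], 0.055], [[0, 0, 0], [0, 0, 0], 0.045], [[0, 0, 0], [0, 0, 0], 0.04], [[0, 0, 0], [0, 0, 0], 0.04]]'

```text
time: 12.68
eef_pos: [0.5596, -0.0932, 0.143]
tcp_rot: [0.999, -0.048, 0.002, 0.002]
contact_force: [-2.3, -2.2, 5.1]
opening: 0.474
finger_force: 4.8
```

Run:
```python
from h import *
s=ctrl.get_state();print(s["eef_pos"],w2j(s["eef_pos"][:2]),s["contact_force"],s["opening"])
c=snap("top","pics/t2.png")
im=c["image"][185:225,250:410,::-1]
cv2.imwrite("pics/t2z.png",cv2.resize(im,None,fx=5,fy=5,interpolation=cv2.INTER_CUBIC))
```

```text
[ 0.55956963 -0.093198    0.14300284] [ 0.00146337 -0.14009923] [-2.25686829 -2.15399526  5.11585082] 0.4735155743873461
```

View pics/t2z.png

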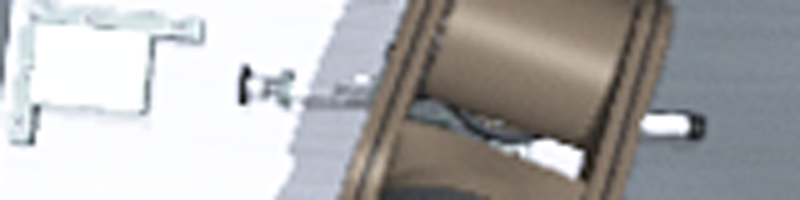

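drive_tool --moves '[[[0, 0, 0], [0, 0, 0], 0.0854], [[0, 0, 0], [0, 0, 0], 0.0854], [[0, 0, 0], [0, 0, 0], 0.0854], [[0, 0, 0], [0, 0, 0], 0.0854]]'

```text
time: 13.22
eef_pos: [0.5584, -0.0916, 0.1406]
tcp_rot: [0.999, -0.048, -0.0, 0.0]
contact_force: [0.2, -0.7, 0.0]
opening: 0.999
finger_force: 0.0
```

drive_tool --moves '[[[0, 0, 0], [0, 0, 0], 0.055], [[0, 0, 0], [0, 0, 0], 0.038], [[0, 0, 0], [0, 0, 0], 0.038], [[0, 0, 0], [0, 0, 0], 0.038]]'

```text
time: 13.72
eef_pos: [0.5585, -0.0941, 0.1419]
tcp_rot: [0.999, -0.047, -0.0, 0.003]
contact_force: [-2.9, -5.8, 2.9]
opening: 0.45
finger_force: 5.9
```

```bash
cat >> h.py <<'E'
def prof(f):
    c=snap("top",f); g=c["image"].astype(np.float32).mean(2)
    ys=np.arange(-.01,.095,.001); uv=np.array([proj(c,[*j2w(0,y),.030]) for y in ys],np.float32)
    v=cv2.remap(g,uv[:,:1],uv[:,1:],cv2.INTER_CUBIC)[:,0]; return ys,v
E
python3 - <<'E'
from h import *
s=ctrl.get_state();print(s["eef_pos"],w2j(s["eef_pos"][:2]),s["contact_force"],s["opening"],s["finger_force"])
ys,v=prof("pics/t3.png")
print([(round(float(a)*1e3),int(b)) for a,b in zip(ys,v)][::2])
E
```

```text
[ 0.5584756  -0.09408712  0.14186544] [ 0.0004593  -0.14108882] [-2.94781733 -5.83468028  2.88668233] 0.4496520041600078 5.8922940705936
[(-10, 256), (-8, 256), (-6, 265), (-4, 230), (-2, 181), (0, 190), (2, 186), (4, 146), (6, 138), (8, 158), (10, 173), (12, 195), (14, 221), (16, 248), (18, 265), (20, 265), (22, 258), (24, 195), (26, 57), (28, 73), (30, 204), (32, 248), (34, 259), (36, 254), (38, 252), (40, 252), (42, 252), (44, 252), (46, 252), (48, 252), (50, 252), (52, 252), (54, 252), (56, 252), (58, 251), (60, 251), (62, 251), (64, 251), (66, 251), (68, 251), (70, 251), (72, 252), (74, 256), (76, 239), (78, 209), (80, 182), (82, 201), (84, 250), (86, 261), (88, 254), (90, 255), (92, 254), (94, 254)]
```

```bash
cat >> h.py <<'E'
def padc(f,new=True):
    c=snap("top",f) if new else load(f[:-4]+".npz"); g=c["image"].astype(np.float32).mean(2)
    ys=np.arange(.005,.1,.0005); w=np.zeros_like(ys)
    for x in(-.003,0,.003):
        uv=np.array([proj(c,[*j2w(x,y),.030]) for y in ys],np.float32)
        w+=np.clip(160-cv2.remap(g,uv[:,:1],uv[:,1:],cv2.INTER_LINEAR)[:,0],0,None)
    i=w.argmax(); m=abs(ys-ys[i])<.005; return (w*ys)[m].sum()/w[m].sum()*1e3
E
python3 - <<'E'
from h import *
for f in("top1","t2","t3"):print(f,padc(f"pics/{f}.png",False))
E
```

```text
top1 15.742172996504975
t2 20.08309524234032
t3 26.721118848123094
```

drive_tool --moves '[[[0, 0, 0], [0, 0, 0], 0.0854], [[0, 0, 0], [0, 0, 0], 0.0854], [[0, 0, 0], [0, 0, 0], 0.0854], [[0, 0, 0], [0, 0, 0], 0.0854]]'

```text
time: 14.28
eef_pos: [0.5585, -0.0916, 0.1408]
tcp_rot: [0.999, -0.047, 0.0, 0.0]
contact_force: [-0.4, -0.2, 0.1]
opening: 0.998
finger_force: 0.0
```

drive_tool --moves '[[[0, 0, 0], [0, 0, 0], 0.055], [[0, 0, 0], [0, 0, 0], 0.038], [[0, 0, 0], [0, 0, 0], 0.038], [[0, 0, 0], [0, 0, 0], 0.038]]'

```text
time: 14.78
eef_pos: [0.5586, -0.0941, 0.1419]
tcp_rot: [0.999, -0.047, 0.0, 0.003]
contact_force: [-2.4, -5.9, 4.2]
opening: 0.441
finger_force: 5.7
```

Run:
```python
from h import *
s=ctrl.get_state();print(w2j(s["eef_pos"][:2]),s["contact_force"],s["opening"],s["finger_force"],padc("pics/t4.png"))
```

```text
[ 0.00056427 -0.1410766 ] [-2.4080042  -5.89509111  4.1782848 ] 0.4414441819563603 5.652743930277211 36.19217607160485
```

drive_tool --moves '[[[0, 0, 0], [0, 0, 0], 0.0854], [[0, 0, 0], [0, 0, 0], 0.0854], [[0, 0, 0], [0, 0, 0], 0.0854], [[0, 0, 0], [0, 0, 0], 0.0854]]'

```text
time: 15.32
eef_pos: [0.5585, -0.0916, 0.1408]
tcp_rot: [0.999, -0.047, 0.0, 0.0]
contact_force: [-0.1, 0.1, -0.2]
opening: 1.002
finger_force: 0.0
```

drive_tool --moves '[[[0, 0, 0], [0, 0, 0], 0.055], [[0, 0, 0], [0, 0, 0], 0.038], [[0, 0, 0], [0, 0, 0], 0.038], [[0, 0, 0], [0, 0, 0], 0.038]]'

```text
time: 15.82
eef_pos: [0.5586, -0.0941, 0.142]
tcp_rot: [0.999, -0.047, 0.0, 0.003]
contact_force: [-3.3, -5.5, 4.5]
opening: 0.448
finger_force: 5.7
```

drive_tool --moves '[[[0, 0, 0], [0, 0, 0], 0.0854], [[0, 0, 0], [0, 0, 0], 0.0854], [[0, 0, 0], [0, 0, 0], 0.0854], [[0, 0, 0], [0, 0, 0], 0.0854]]'

```text
time: 16.32
eef_pos: [0.5585, -0.0916, 0.1408]
tcp_rot: [0.999, -0.047, -0.0, 0.0]
contact_force: [0.5, -0.3, 1.1]
opening: 0.998
finger_force: 0.0
```

drive_tool --moves '[[[0, 0, 0], [0, 0, 0], 0.055], [[0, 0, 0], [0, 0, 0], 0.038], [[0, 0, 0], [0, 0, 0], 0.038], [[0, 0, 0], [0, 0, 0], 0.038]]'

```text
time: 16.82
eef_pos: [0.5586, -0.0941, 0.142]
tcp_rot: [0.999, -0.047, 0.0, 0.003]
contact_force: [-3.0, -5.9, 3.5]
opening: 0.448
finger_force: 5.7
```

Run:
```python
from h import *
s=ctrl.get_state();print(w2j(s["eef_pos"][:2]),s["contact_force"],s["opening"],s["finger_force"],padc("pics/t5.png"))
```

```text
[ 0.00056392 -0.14108286] [-3.0467706  -5.86635647  3.45395943] 0.4482326893058066 5.683284693172936 54.29328142799748
```

drive_tool --moves '[[[0, 0, 0], [0, 0, 0], 0.0854], [[0, 0, 0], [0, 0, 0], 0.0854], [[0, 0, 0], [0, 0, 0], 0.0854], [[0, 0, 0], [0, 0, 0], 0.0854]]'

```text
time: 17.38
eef_pos: [0.5585, -0.0916, 0.1408]
tcp_rot: [0.999, -0.047, 0.0, 0.0]
contact_force: [-0.5, 0.5, 0.7]
opening: 0.999
finger_force: 0.0
```

drive_tool --moves '[[[0, 0, 0], [0, 0, 0], 0.055], [[0, 0, 0], [0, 0, 0], 0.038], [[0, 0, 0], [0, 0, 0], 0.038], [[0, 0, 0], [0, 0, 0], 0.038]]'

```text
time: 17.88
eef_pos: [0.5586, -0.0941, 0.1419]
tcp_rot: [0.999, -0.047, 0.0, 0.003]
contact_force: [-2.7, -5.5, 3.6]
opening: 0.448
finger_force: 5.7
```

Run:
```python
from h import *
print(padc("pics/t6.png"))
```

```text
63.539795834515914
```

drive_tool --moves '[[[0, 0, 0], [0, 0, 0], 0.0854], [[0, 0, 0], [0, 0, 0], 0.0854], [[0, 0, 0], [0, 0, 0], 0.0854], [[0, 0, 0], [0, 0, 0], 0.0854]]'

```text
time: 18.42
eef_pos: [0.5585, -0.0916, 0.1408]
tcp_rot: [0.999, -0.047, -0.0, 0.0]
contact_force: [0.3, -0.4, 0.0]
opening: 0.998
finger_force: 0.0
```

drive_tool --moves '[[[0, 0, 0], [0, 0, 0], 0.062], [[0, 0, 0], [0, 0, 0], 0.058], [[0, 0, 0], [0, 0, 0], 0.058], [[0, 0, 0], [0, 0, 0], 0.058]]'

```text
time: 18.92
eef_pos: [0.5587, -0.0914, 0.141]
tcp_rot: [0.999, -0.048, 0.0, -0.0]
contact_force: [-0.2, 2.1, 2.4]
opening: 0.679
finger_force: 1.2
```

drive_tool --moves '[[[0, 0, 0], [0, 0, 0], 0.052], [[0, 0, 0], [0, 0, 0], 0.05], [[0, 0, 0], [0, 0, 0], 0.05]]'

```text
time: 19.3
eef_pos: [0.5586, -0.0916, 0.1409]
tcp_rot: [0.999, -0.048, 0.0, -0.0]
contact_force: [0.6, 3.1, 1.9]
opening: 0.581
finger_force: 1.6
```

drive_tool --moves '[[[0, 0, 0], [0, 0, 0], 0.046], [[0, 0, 0], [0, 0, 0], 0.044], [[0, 0, 0], [0, 0, 0], 0.044]]'

```text
time: 19.68
eef_pos: [0.5585, -0.0916, 0.1409]
tcp_rot: [0.999, -0.048, 0.0, -0.0]
contact_force: [0.2, 4.5, 3.0]
opening: 0.512
finger_force: 1.9
```

Run:
```python
from h import *
s=ctrl.get_state();print(w2j(s["eef_pos"][:2]),s["contact_force"],s["opening"],s["finger_force"],padc("pics/t7.png"))
```

```text
[ 0.00028653 -0.13857512] [0.23519413 4.45464678 2.95152026] 0.5119146525966095 1.9419702887535095 68.08297993637845
```

drive_tool --moves '[[[0, 0, 0], [0, 0, 0], 0.04], [[0, 0, 0], [0, 0, 0], 0.038], [[0, 0, 0], [0, 0, 0], 0.038]]'

```text
time: 20.1
eef_pos: [0.5583, -0.0941, 0.1414]
tcp_rot: [0.999, -0.047, -0.0, 0.002]
contact_force: [-2.4, -5.2, 4.8]
opening: 0.449
finger_force: 6.4
```

Run:
```python
from h import *
s=ctrl.get_state();print(w2j(s["eef_pos"][:2]),s["contact_force"],s["opening"],s["finger_force"],padc("pics/t8.png"))
c=snap("wrist","pics/w4.png")
```

```text
[ 0.00032035 -0.14107   ] [-2.40668776 -5.18828464  4.82110233] 0.44944267516503444 6.413684074650519 71.7622411788857
```

View pics/w4.png

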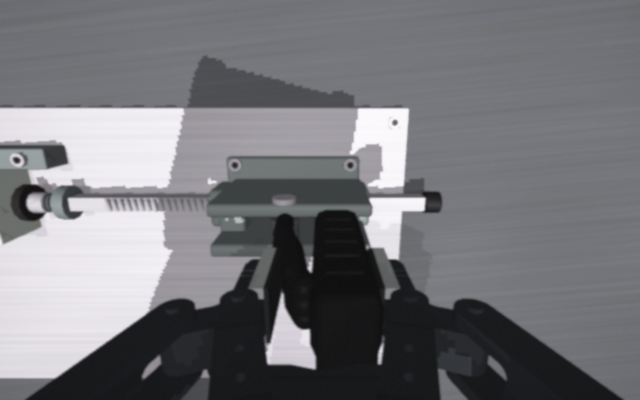

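Pad (26,202) is now just short of the blank. The bar head is at (66,200) and the tail knob at (432,202). I'll do the final stroke in small steps while watching the force.

drive_tool --moves '[[[0, 0, 0], [0, 0, 0], 0.0854], [[0, 0, 0], [0, 0, 0], 0.0854], [[0, 0, 0], [0, 0, 0], 0.0854], [[0, 0, 0], [0, 0, 0], 0.0854], [[0, 0, 0], [0, 0.004, 0], 0.08]]'

```text
time: 20.82
eef_pos: [0.5581, -0.0955, 0.1408]
tcp_rot: [0.999, -0.047, 0.0, -0.0]
contact_force: [-0.4, 2.0, 0.9]
opening: 0.933
finger_force: 0.7
```

drive_tool --moves '[[[0, 0, 0], [0, 0, 0], 0.07], [[0, 0, 0], [0, 0, 0], 0.066], [[0, 0, 0], [0, 0, 0], 0.066], [[0, 0, 0], [0, 0, 0], 0.066]]'

```text
time: 21.32
eef_pos: [0.5583, -0.0955, 0.1411]
tcp_rot: [0.999, -0.048, 0.0, -0.0]
contact_force: [-0.4, 2.1, 2.2]
opening: 0.769
finger_force: 1.5
```

drive_tool --moves '[[[0, 0, 0], [0, 0, 0], 0.062], [[0, 0, 0], [0, 0, 0], 0.062], [[0, 0, 0], [0, 0, 0], 0.062]]'

```text
time: 21.7
eef_pos: [0.5582, -0.0956, 0.1409]
tcp_rot: [0.999, -0.048, 0.0, -0.0]
contact_force: [-0.2, 2.8, 2.1]
opening: 0.727
finger_force: 1.5
```

drive_tool --moves '[[[0, 0, 0], [0, 0, 0], 0.058], [[0, 0, 0], [0, 0, 0], 0.058], [[0, 0, 0], [0, 0, 0], 0.058]]'

```text
time: 22.08
eef_pos: [0.5581, -0.0957, 0.1408]
tcp_rot: [0.999, -0.048, -0.0, 0.0]
contact_force: [0.4, 2.5, 1.1]
opening: 0.675
finger_force: 1.5
```

```bash
cat >> h.py <<'E'
def feats(f,new=True):
    "wrist picture: row profile along the bar"
    c=snap("wrist",f) if new else load(f[:-4]+".npz"); g=c["image"].astype(np.float32).mean(2)
    ys=np.r_[np.arange(.02,.09,.001),np.arange(-.3,-.17,.002)]
    out=[]
    for z in(.028,):
        uv=np.array([proj(c,[*j2w(0,y),z]) for y in ys],np.float32)
        v=cv2.remap(g,uv[:,:1],uv[:,1:],cv2.INTER_LINEAR)[:,0]
    return uv,v
E
python3 - <<'E'
from h import *
s=ctrl.get_state();print(w2j(s["eef_pos"][:2]),s["contact_force"],s["opening"],s["finger_force"],padc("pics/t9.png"))
for f,n in(("pics/w4.png",False),("pics/w5.png",True)):
    if n: c=snap("wrist",f)
    g=cv2.imread(f).astype(int).mean(2); print(g[195:208,0:100].mean(0).astype(int).tolist(), g[195:208,400:450].mean(0).astype(int).tolist())
E
```

```text
[ 0.00020958 -0.14269163] [0.35160398 2.47155937 1.06368483] 0.6751731702436992 1.4582950249314308 76.23041491111897
[107, 107, 107, 107, 107, 107, 107, 107, 107, 103, 91, 72, 56, 50, 48, 48, 47, 46, 42, 34, 25, 21, 20, 20, 24, 48, 96, 148, 184, 199, 204, 204, 204, 204, 203, 203, 202, 201, 199, 195, 181, 151, 119, 94, 77, 77, 85, 84, 76, 86, 113, 136, 147, 150, 150, 151, 150, 150, 150, 151, 147, 127, 95, 67, 56, 55, 62, 87, 131, 169, 188, 192, 193, 194, 195, 196, 196, 197, 197, 197, 197, 197, 198, 198, 198, 198, 198, 198, 198, 198, 198, 198, 198, 198, 198, 198, 198, 198, 198, 198] [214, 215, 214, 214, 215, 215, 214, 215, 214, 215, 215, 215, 215, 215, 215, 215, 215, 215, 215, 216, 215, 215, 213, 205, 175, 116, 65, 47, 48, 49, 49, 49, 49, 49, 48, 48, 48, 47, 47, 47, 54, 75, 102, 118, 122, 122, 123, 122, 123, 123]
[107, 106, 100, 84, 65, 52, 49, 48, 47, 47, 45, 39, 30, 23, 20, 20, 20, 28, 61, 111, 159, 189, 201, 204, 205, 204, 204, 203, 203, 202, 201, 199, 192, 171, 141, 113, 90, 76, 81, 87, 82, 79, 100, 127, 143, 149, 150, 150, 150, 150, 149, 149, 147, 136, 109, 78, 61, 57, 58, 72, 106, 148, 178, 190, 193, 194, 195, 195, 196, 196, 196, 197, 197, 197, 197, 197, 197, 197, 197, 197, 197, 197, 197, 197, 197, 197, 197, 197, 197, 197, 197, 197, 197, 198, 197, 196, 191, 182, 170, 155] [215, 215, 215, 215, 215, 215, 215, 215, 215, 215, 215, 215, 215, 215, 214, 212, 201, 163, 100, 56, 48, 50, 50, 50, 50, 50, 49, 49, 49, 48, 48, 47, 49, 58, 81, 105, 118, 122, 122, 122, 122, 122, 122, 122, 123, 122, 122, 123, 123, 122]
```

drive_tool --moves '[[[0, 0, 0], [0, 0, 0], 0.055], [[0, 0, 0], [0, 0, 0], 0.055], [[0, 0, 0], [0, 0, 0], 0.055]]'

```text
time: 22.55
eef_pos: [0.558, -0.0956, 0.1408]
tcp_rot: [0.999, -0.048, -0.0, -0.0]
contact_force: [-0.4, 3.5, 2.8]
opening: 0.648
finger_force: 1.6
```

```bash
cat >> h.py <<'E'
def gap(f):
    snap("wrist",f); g=cv2.imread(f).astype(float).mean(2); r=g[195:208].mean(0)
    def cross(a,b,lv):
        for i in range(a,b):
            if (r[i]-lv)*(r[i+1]-lv)<=0 and r[i]!=r[i+1]: return i+(lv-r[i])/(r[i+1]-r[i])
    d=int(r[5:30].argmin())+5; p=cross(d,d+15,110); h=cross(int(p)+3,int(p)+25,140) ; return p,h,h-p,cross(400,445,120)
def rep(n):
    s=ctrl.get_state();print(w2j(s["eef_pos"][:2]).round(4),s["contact_force"].round(1),round(s["opening"],4),round(s["finger_force"],2),padc(f"pics/t{n}.png"),gap(f"pics/w{n}.png"))
E
python3 -c "from h import *;rep(20)"
```

```text
[ 0.0002 -0.1426] [-0.4  3.5  2.8] 0.6483 1.6 76.6486860610964 (np.float64(18.170657157412123), np.float64(33.20364238410596), np.float64(15.032985226693839), np.float64(416.7741935483871))
```

drive_tool --moves '[[[0, 0, 0], [0, 0, 0], 0.052], [[0, 0, 0], [0, 0, 0], 0.052], [[0, 0, 0], [0, 0, 0], 0.052]]'

```text
time: 23.02
eef_pos: [0.5581, -0.0955, 0.1409]
tcp_rot: [0.999, -0.048, -0.0, -0.0]
contact_force: [0.4, 4.4, 3.2]
opening: 0.606
finger_force: 2.0
```

```bash
python3 -c "from h import *;rep(21)"
```

```text
[ 0.0002 -0.1425] [0.4 4.4 3.2] 0.6063 2.02 77.86708875315423 (np.float64(17.37659683188554), np.float64(32.39291598023064), np.float64(15.0163191483451), np.float64(415.79437318990483))
```

drive_tool --moves '[[[0, 0, 0], [0, 0, 0], 0.05], [[0, 0, 0], [0, 0, 0], 0.05], [[0, 0, 0], [0, 0, 0], 0.05]]'

```text
time: 23.5
eef_pos: [0.5581, -0.0956, 0.1409]
tcp_rot: [0.999, -0.048, 0.0, -0.0]
contact_force: [0.0, 3.7, 3.0]
opening: 0.586
finger_force: 2.2
```

```bash
python3 -c "from h import *;rep(22)"
```

```text
[ 0.0002 -0.1426] [0.  3.7 3. ] 0.5858 2.21 78.16545171743813 (np.float64(16.415584415584416), np.float64(31.47718174539632), np.float64(15.061597329811903), np.float64(414.7614906832298))
```

drive_tool --moves '[[[0, 0, 0], [0, 0, 0], 0.048], [[0, 0, 0], [0, 0, 0], 0.048], [[0, 0, 0], [0, 0, 0], 0.048]]'

```text
time: 23.98
eef_pos: [0.5582, -0.0955, 0.1409]
tcp_rot: [0.999, -0.048, 0.0, -0.0]
contact_force: [1.0, 4.7, 3.9]
opening: 0.562
finger_force: 2.6
```

```bash
python3 -c "from h import *;rep(23)"
```

```text
[ 0.0003 -0.1426] [1.  4.7 3.9] 0.5623 2.63 78.12103636403607 (np.float64(16.497153700189752), np.float64(31.499272197962153), np.float64(15.0021184977724), np.float64(414.37842465753425))
```

drive_tool --moves '[[[0, 0, 0], [0, 0, 0], 0.045], [[0, 0, 0], [0, 0, 0], 0.045], [[0, 0, 0], [0, 0, 0], 0.045]]'

```text
time: 24.45
eef_pos: [0.5582, -0.0955, 0.141]
tcp_rot: [0.999, -0.048, 0.0, -0.0]
contact_force: [-0.6, 5.3, 4.7]
opening: 0.526
finger_force: 2.8
```

```bash
python3 -c "from h import *;rep(24)"
```

```text
[ 0.0003 -0.1425] [-0.6  5.3  4.7] 0.5261 2.81 78.1308248032336 (np.float64(16.56064947468959), np.float64(31.50616522811344), np.float64(14.945515753423848), np.float64(413.5641754670999))
```

```bash
cat >> h.py <<'E'
def edges(f):
    r=cv2.imread(f).astype(float).mean(2)[195:208].mean(0)
    lev=lambda a,b,lv:[round(i+(lv-r[i])/(r[i+1]-r[i]),2) for i in range(a,b) if (r[i]-lv)*(r[i+1]-lv)<0]
    return lev(10,70,115)+lev(400,445,120)
E
python3 - <<'E'
from h import *
for i in(4,5,20,21,22,23,24):print(i,edges(f"pics/w{i}.png"))
c=load("pics/w24.npz"); print([proj(c,[*j2w(0,y),.028])[0] for y in(.07,.06,-.2,-.21)])
E
```

```text
4 [np.float64(26.36), np.float64(42.18), np.float64(50.05), np.float64(61.4), np.float64(67.63), np.float64(424.94), np.float64(443.43)]
5 [np.float64(19.07), np.float64(34.93), np.float64(42.53), np.float64(53.79), np.float64(60.2), np.float64(417.69), np.float64(436.4)]
20 [np.float64(18.27), np.float64(34.01), np.float64(41.65), np.float64(52.88), np.float64(59.38), np.float64(416.77), np.float64(435.5)]
21 [np.float64(17.48), np.float64(33.23), np.float64(40.82), np.float64(52.05), np.float64(58.57), np.float64(415.79), np.float64(434.46)]
22 [np.float64(16.51), np.float64(32.32), np.float64(39.83), np.float64(51.07), np.float64(57.48), np.float64(414.76), np.float64(433.44)]
23 [np.float64(16.59), np.float64(32.25), np.float64(39.49), np.float64(50.64), np.float64(57.1), np.float64(414.38), np.float64(432.93)]
24 [np.float64(16.65), np.float64(32.13), np.float64(38.81), np.float64(50.0), np.float64(56.49), np.float64(413.56), np.float64(432.12)]
[np.float64(27.71102440022719), np.float64(41.604188688389), np.float64(402.77918505398736), np.float64(416.66871304072833)]
```

Pad-to-head distance shows contact with about 0.9 mm pushed in, and this stroke is nearly used up. I'll release and re-squeeze with a fresh stroke.

drive_tool --moves '[[[0, 0, 0], [0, 0, 0], 0.0854], [[0, 0, 0], [0, -0.003, 0], 0.0854], [[0, 0, 0], [0, 0, 0], 0.0854], [[0, 0, 0], [0, 0, 0], 0.0854], [[0, 0, 0], [0, 0.003, 0], 0.08]]'

```text
time: 25.18
eef_pos: [0.5581, -0.0957, 0.1409]
tcp_rot: [0.999, -0.047, 0.0, 0.0]
contact_force: [-0.4, 0.5, 0.6]
opening: 0.938
finger_force: 0.5
```

drive_tool --moves '[[[0, 0, 0], [0, 0, 0], 0.074], [[0, 0, 0], [0, 0, 0], 0.07], [[0, 0, 0], [0, 0, 0], 0.07], [[0, 0, 0], [0, 0, 0], 0.07]]'

```text
time: 25.68
eef_pos: [0.5582, -0.0955, 0.1409]
tcp_rot: [0.999, -0.048, 0.0, 0.0]
contact_force: [-0.5, 0.9, 0.6]
opening: 0.815
finger_force: 0.6
```

```bash
cat >> h.py <<'E'
def rep2(n):
    s=ctrl.get_state(); snap("wrist",f"pics/w{n}.png"); e=edges(f"pics/w{n}.png")
    print(w2j(s["eef_pos"][:2]).round(4),s["contact_force"].round(1),"O",round(s["opening"]*85.4,2),round(s["finger_force"],2),[float(x) for x in e])
    print("pad_in mm: head",(34.57-(e[3]-e[0]))/1.39,"knob",(398.25-(e[-2]-e[0]))/1.39)
E
python3 -c "from h import *;rep2(25)"
```

```text
[ 0.0003 -0.1426] [-0.5  0.9  0.6] O 69.63 0.57 [16.51, 32.02, 39.02, 50.27, 56.69, 413.94, 432.55]
pad_in mm: head 0.5827338129496369 knob 0.589928057553952
```

drive_tool --moves '[[[0, 0, 0], [0, 0, 0], 0.066], [[0, 0, 0], [0, 0, 0], 0.062], [[0, 0, 0], [0, 0, 0], 0.062], [[0, 0, 0], [0, 0, 0], 0.062]]'

```text
time: 26.22
eef_pos: [0.5582, -0.0954, 0.141]
tcp_rot: [0.999, -0.048, 0.0, -0.0]
contact_force: [0.8, 4.7, 2.1]
opening: 0.723
finger_force: 1.9
```

```bash
python3 -c "from h import *;rep2(26)"
```

```text
[ 0.0003 -0.1424] [0.8 4.7 2.1] O 61.74 1.89 [16.79, 32.29, 38.9, 50.15, 56.66, 413.68, 432.41]
pad_in mm: head 0.8705035971223029 knob 0.9784172661870603
```

Caught. About 9 mm more closing is needed (0.26 mm of pad per mm).

drive_tool --moves '[[[0, 0, 0], [0, 0, 0], 0.06], [[0, 0, 0], [0, 0, 0], 0.057], [[0, 0, 0], [0, 0, 0], 0.057], [[0, 0, 0], [0, 0, 0], 0.057]]'

```text
time: 26.78
eef_pos: [0.5582, -0.0955, 0.141]
tcp_rot: [0.999, -0.048, 0.0, -0.0]
contact_force: [0.6, 4.4, 4.0]
opening: 0.668
finger_force: 2.5
```

```bash
python3 -c "from h import *;rep2(27)"
```

```text
[ 0.0003 -0.1425] [0.6 4.4 4. ] O 57.04 2.53 [16.74, 32.61, 37.49, 48.64, 55.13, 412.34, 430.92]
pad_in mm: head 1.9208633093525167 knob 1.9064748201439095
```

drive_tool --moves '[[[0, 0, 0], [0, 0, 0], 0.055], [[0, 0, 0], [0, 0, 0], 0.053], [[0, 0, 0], [0, 0, 0], 0.053], [[0, 0, 0], [0, 0, 0], 0.053]]'

```text
time: 27.32
eef_pos: [0.5583, -0.0952, 0.1411]
tcp_rot: [0.999, -0.048, 0.0, -0.0]
contact_force: [0.9, 5.7, 4.7]
opening: 0.621
finger_force: 3.0
```

```bash
python3 -c "from h import *;rep2(28)"
```

```text
[ 0.0004 -0.1422] [0.9 5.7 4.7] O 53.07 2.96 [17.59, 33.49, 37.19, 48.32, 54.85, 411.68, 430.48]
pad_in mm: head 2.762589928057554 knob 2.992805755395661
```

drive_tool --moves '[[[0, 0, 0], [0, 0, 0], 0.0515], [[0, 0, 0], [0, 0, 0], 0.0515], [[0, 0, 0], [0, 0, 0], 0.0515], [[0, 0, 0], [0, 0, 0], 0.0515]]'

```text
time: 27.88
eef_pos: [0.5583, -0.095, 0.1411]
tcp_rot: [0.999, -0.048, 0.0, -0.001]
contact_force: [1.0, 6.6, 4.5]
opening: 0.607
finger_force: 3.3
```

```bash
python3 -c "
from h import *;rep2(29)
c=snap('top','pics/t29.png');im=c['image'][170:270,238:398,::-1]
cv2.imwrite('pics/t29z.png',cv2.resize(im,None,fx=5,fy=5,interpolation=cv2.INTER_CUBIC))"
```

```text
[ 0.0003 -0.142 ] [1.  6.6 4.5] O 51.83 3.28 [18.19, 33.98, 37.46, 48.57, 55.13, 411.79, 430.49]
pad_in mm: head 3.0143884892086343 knob 3.3453237410071783
```

View pics/t29z.png

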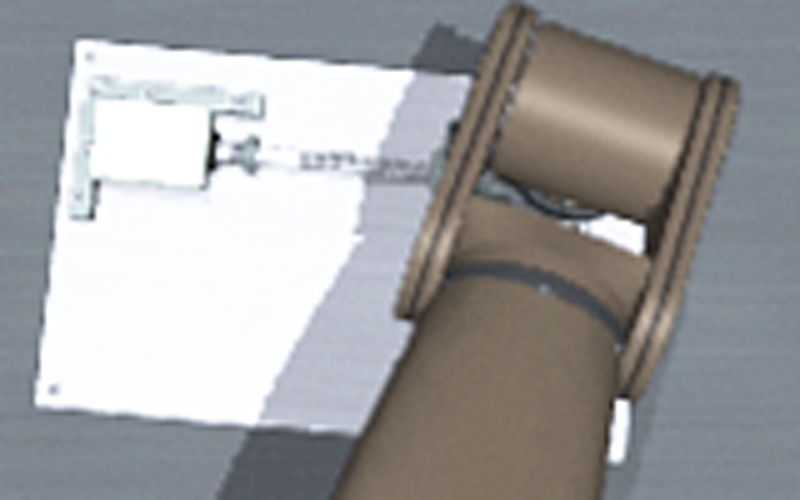

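The blank, at crop pixels (90–212, 97–187), sits flush in the corner with the pad against it at (215,150). Pad_in is about 3.2 mm and the trigger force is 6.6 N, which matches half way.

```bash
python3 -c "
from plant import ctrl
print(ctrl.sign_off())"
```

```text
the job is handed in; nothing more can be done
None
```

The job is handed in at about 28 s: the blank sits flush against both fences, and the trigger is still held squeezed with the pad pushed in about 3.2 mm of 6.5 mm (camera estimate, roughly half way).

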